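Show a customer the leaf key ring on the revolving tray

TASK

A customer across the table has asked for the leaf-shaped key ring: gently push the revolving display tray round until the leaf lies straight across on the customer's side, the side far from you, then point it out by holding your closed fingertips a centimetre or two above the middle of it for about two seconds, touching nothing. Then draw your hand well away from the tray so that the customer can take it. Do not touch any of the key rings at any time, and leave the tubes and the bottle beside the tray where they stand.

Things in the scene. Friction and masses are not known exactly. Their poses are not given: they have to be found in the camera images.
- foot: Fixed round black foot under the revolving display tray, 190 mm across, 18 mm high. Origin on the table top, on the tray's vertical turning axis; z up; its x axis points straight across the table, away from the robot, to the customer's side.
- tray_mid (a point): Revolving round display tray, 320 mm across, grey felt floor 26 mm above the table, clear rim 25 mm above the floor, white hub 42 mm across. This point lies on its axis, on the floor, and turns with it; its x axis runs outward along the middle of the leaf's compartment. Six equal compartments, one loose wooden key ring in each.
- divider (a point): Middle of the top edge of one of the tray's six clear radial dividers, 120 mm out from the axis, 30 degrees anticlockwise (from above) from the middle of the leaf's compartment. Each divider is an upright wall 4 mm thick, 40 mm above the tray floor, from the hub to the rim; the others follow every 60 degrees. Strong enough to push the tray round by.
- tray (a joint): Turn of the tray since the start, rad, anticlockwise positive seen from above, 0 at the start; free to 1.5 turns either way. No spring or detent: bearing friction 0.12 N m plus 0.08 N m per rad/s (about 1 N at a fingertip 120 mm from the axis); it stops within a few degrees when no longer pushed.
- leaf: Leaf-shaped wooden key ring: flat board pointed at both ends, 64 x 37 mm, 6 mm thick, burnt-in midrib and veins, 7 mm stem with a flat steel split ring (top 9 mm above the tray floor). Lies loose, veins up, at any yaw in its compartment, about 100 mm from the tray's axis. Origin at the centre of the board's underside, on the tray floor; z up; x along the midrib to the tip.
- oval: Another wooden key ring, oval, 62 x 38 mm, 6 mm thick, with burnt-in lines and a steel split ring, lying flat and loose in another compartment of the tray. Origin at the centre of its underside.
- plate: Another wooden key ring, rectangular, 60 x 32 mm, 6 mm thick, with burnt-in lines and a steel split ring, lying flat and loose in another compartment of the tray. Origin at the centre of its underside.
- round: Another wooden key ring, round, 48 mm across, 6 mm thick, with burnt-in lines and a steel split ring, lying flat and loose in another compartment of the tray. Origin at the centre of its underside.
- house: Another wooden key ring, five-sided, house-shaped, 56 x 44 mm, 6 mm thick, with burnt-in lines and a steel split ring, lying flat and loose in another compartment of the tray. Origin at the centre of its underside.
- hexagon: Another wooden key ring, regular hexagon, 50 mm across corners, 6 mm thick, with burnt-in lines and a steel split ring, lying flat and loose in another compartment of the tray. Origin at the centre of its underside.
- tube_a: Upright cardboard gift tube with a pale lid, 65 mm across, 85 mm tall, standing loose on the table beside the tray. Origin at the centre of its underside.
- tube_b: Upright cardboard gift tube with a pale lid, 65 mm across, 85 mm tall, standing loose on the table beside the tray. Origin at the centre of its underside.
- bottle: Small corked glass bottle, 34 mm across, 62 mm tall, standing loose on the table beside the tray. Origin at the centre of its underside.
Things that resemble listed ones, but are neither listed nor needed, are in the scene too. Leave any yellow look-alike of the house alone. Leave any purple look-alike of the round alone.

How it is judged:
By the outcome, as a careful person would: the job done as asked, in the order asked, and still so for the second after the job is handed in, with the robot touching nothing.
It also fails if it takes over 59 s, if anything falls off the work surface, if the arm or the gripper's body presses on something with over 40 N, if the wrist force passes 120 N, or if a joint passes its speed limit or range.

ROBOT

A 6-joint arm with a two-finger parallel gripper is mounted at the origin on the work surface. World frame = base frame: x ahead of the robot, y to its left, z up, the work surface at z = 0. Lengths are in m, angles in rad, forces in N, time in s.
With the tool pointing down it reaches from about 0.35 to 0.85 m from the base axis. Payload 8.1 kg.
Tool frame: the origin (TCP) lies midway between the tips of the shut fingers; the grasp point (between the pads) lies 19 mm behind it; x points along the fingers, z is the direction in which the jaws open and shut, and the axes are right-handed (so a half turn about x gives the same grasp; the last joint's range is limited). The gripper opens to 85 mm and grips with 20 to 120 N. Pads are 22 mm wide; open, the fingers measure 114 mm over their backs; the gripper's body (76 mm by 85 mm) begins 54 mm behind the grasp point. The pads swing forward as they close: fully open they stand 13 mm farther back than shut.
Start: joints at [-1.427, 0.13, 1.488, -0, 1.523, -0.085], TCP at [0.136, -0.584, 0.231] pointing down, gripper open.
Joint ranges: [-2.96, 2.96], [-0.89, 2.26], [0.02, 2.5], [-1.34, 4.48], [0, 2.73], [-2.66, 2.66]. Speed limits (rad/s): [2.39, 2.39, 2.79, 3.14, 3.14, 3.14].

INTERFACE

Orientations are given as [roll, pitch, yaw] about the fixed x, y, z axes, in that order (R = Rz(yaw) Ry(pitch) Rx(roll)).
In Python, from plant import manip gives the robot as it stands.
- The arm moves only by the tool carry_out, never from a script. Its argument "moves" is a list of rows, each a list of 4 numbers: the shift along the world's x, y, z in cm, then the turn about the world's z in rad. In form: [[dx, dy, dz, turn], ...]. A call has 1 to 5 rows; each row shifts and turns the commanded pose from where the row before left it; what a row does not reach is not made up. A row lasts 1/8 s, in which the tool goes at most 62.5 mm and 10.7 degrees, less where a joint would pass 70% of its speed; a pose out of reach is approached as far as the arm can. A call is refused whole if a number of a shift passes 6.25 or a number of a turn 0.188, either way. A call with a gripper value outside its range is refused whole. "grip" is the gripper's target within -1 to 1 (shut at 1, half-way at 0, fully open at -1), set as the call begins (left out, the last holds). The fingers move at their own pace and stop on an object; the grip force is fixed at half the most. Time passes only in rows, so rows that do not move let the fingers close. It gives the time, the measured TCP pose, the force and the opening at its end, in the units of the state.
- manip.sense(): the state, without advancing time (a new reading comes with each control period).
- manip.snapshot(name): name is "scene" or "top" or "wrist"; returns the picture (400x640x3 uint8, blue, green, red); there is no depth.
- manip.camera_params(name): a dict with "camera_matrix" (3x3 intrinsics, pixels), "xyz" and "rotation" of the camera in the world. Camera axes: x right, y down, z forward; pixel columns grow to the right and rows downward; lengths in m; the calibration is good to about 2 mm. A picture is of the moment at which its call begins: read the wrist's pose just before it. camera_params takes no time and is no camera call; for the wrist camera it gives the pose at the moment of the call.
- manip.sign_off(): hands the job in, once; it reports no verdict.
Trained networks look in the newest picture that a camera, given by its name, has taken for a name from the list of things; names that differ only in an ending like _2 or _b are one class to them, and where a whole thing is asked for, a point or a joint stands for the part that bears it (a point fixed in the world has none). Each returns a list of dicts, best first, with "score" (0 to 1); they miss things now and then, are a little off and sometimes report something else, mostly with a low value. They report only what shows in the picture. A call takes as long as a camera call. They do not tell look-alikes from the thing itself.
- manip.silhouettes(camera, query): "region" (400x640 bool, what is visible of it) and "centre" ([column, row] in pixels, amid what is visible of it).
The state is a dict: "time_s": time; "q": joint angles; "qvel": joint speeds; "joint_torque": joint torques, N m; "ee_pos": TCP position; "tcp_rot": TCP orientation; "ft_force": force on the tool from outside, world axes, zero at the start; "moment": the same for the moment, N m; "grip_width": opening from 0.0 (shut) to 1.0 (fully open).
Only numpy, scipy, OpenCV 4.12 (cv2) and the standard library are available. Lean on these libraries where they do the work, as an engineer would, in place of code of your own. Each camera call takes 0.05 s, during which the arm holds its last target.

## Working session

There is one attempt and no reset: what is moved stays moved. The work goes in short steps, Python scripts to look and compute and a tool call to move; the robot and the scene stay as the last step left them, time stands still between calls to the robot, and variables do not carry over. Pictures are saved under pics/ and viewed, and the job is handed in when it is done.

Besides the shell and the picture viewer there is one more tool, called after ">>>" as name(argument=value, ...) on one line, values as JSON. carry_out: Moves the arm, as the interface text tells. Its arguments: {"type":"object","properties":{"moves":{"type":"array","items":{"type":"array","items":{"type":"number"}}},"grip":{"type":"number"}},"required":["moves"]}

```bash
mkdir -p pics; ls
python3 - <<'E'
from plant import manip
import cv2
s=manip.sense();print(s['time_s'],s['ee_pos'],s['tcp_rot'],s['grip_width'],s['ft_force'])
for n in ['scene','top']:
    im=manip.snapshot(n);cv2.imwrite(f'pics/{n}0.png',im)
    p=manip.camera_params(n);print(n,p)
E
```

```text
pics
0.0 [ 0.13602555 -0.58380973  0.23022628] [3.06407599 1.56892335 1.72209146] 1.0022863713622139 [ 0.81913992 -0.57947118  0.226404  ]
scene {'camera_matrix': array([[439.06512553,   0.        , 315.13502093],
       [  0.        , 439.06512553, 197.35104786],
       [  0.        ,   0.        ,   1.        ]]), 'xyz': array([1.04620768, 0.45216534, 1.02259547]), 'rotation': array([-2.52582145,  0.00744689,  2.20609922])}
top {'camera_matrix': array([[377.47576669,   0.        , 319.96381961],
       [  0.        , 377.47576669, 199.55246114],
       [  0.        ,   0.        ,   1.        ]]), 'xyz': array([0.43626749, 0.04634635, 0.85504247]), 'rotation': array([-3.03275165,  0.0037897 , -1.57225669])}
```

View pics/scene0.png

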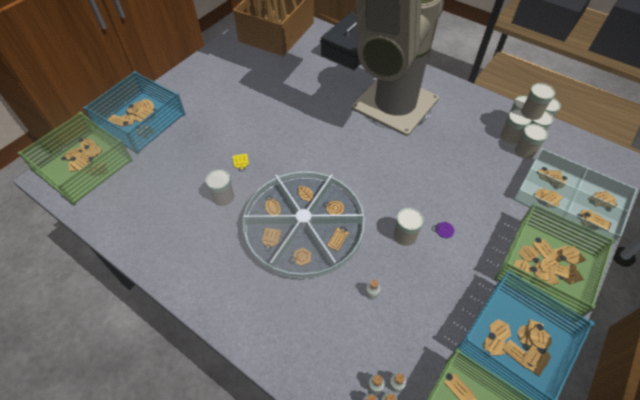

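View pics/top0.png

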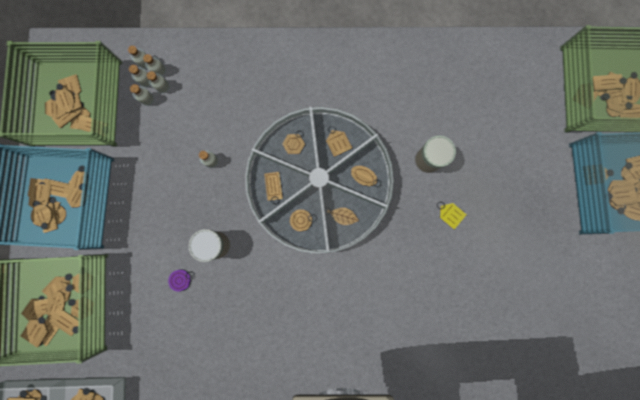

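The top view shows the tray hub at (319,177). The likely leaf, with veins and two points, is at (345,215), and the oval is at (365,176). Next I'll enlarge and measure.

```bash
cat > h.py <<'E'
import numpy as np,cv2
from scipy.spatial.transform import Rotation as R
from plant import manip
def ray(n,px,z,p=None):
    p=p or manip.camera_params(n)
    d=R.from_euler('xyz',p['rotation']).as_matrix()@np.linalg.inv(p['camera_matrix'])@np.array([px[0],px[1],1.])
    c=p['xyz'];return c+d*(z-c[2])/d[2]
def proj(n,X,p=None):
    p=p or manip.camera_params(n)
    x=R.from_euler('xyz',p['rotation']).as_matrix().T@(np.array(X)-p['xyz']);x=p['camera_matrix']@x;return x[:2]/x[2]
E
python3 - <<'E'
from h import *
im=cv2.imread('pics/top0.png')
cv2.imwrite('pics/top0c.png',cv2.resize(im[95:265,230:410],None,fx=3.5,fy=3.5,interpolation=cv2.INTER_CUBIC))
im=manip.snapshot('top')
Z={'foot':.0,'tray':.051,'leaf':.032,'oval':.032,'plate':.032,'round':.032,'house':.032,'hexagon':.032,'tube':.085,'bottle':.062,'divider':.066}
for q in ['leaf','oval','house','tray_mid','tube_a','bottle','divider']:
    z=Z.get(q) or Z.get(q.split('_')[0])
    try:
        for r in manip.silhouettes('top',q)[:4]:
            ys,xs=np.nonzero(r['region']); 
            print(q,round(r['score'],2),np.round(r['centre'],1),len(xs),(xs.min(),xs.max(),ys.min(),ys.max()),np.round(ray('top',r['centre'],z),3))
    except Exception as e: print(q,e)
print('hub',ray('top',(319,177),.06))
print(manip.sense()['time_s'])
E
```

```text
leaf 0.68 [345.9 216.2] 335 (np.int64(328), np.int64(356), np.int64(209), np.int64(224)) [ 0.49  -0.007  0.032]
oval 0.57 [364.6 174.4] 366 (np.int64(352), np.int64(376), np.int64(166), np.int64(184)) [ 0.582 -0.049  0.032]
house 0.8 [335.8 142.8] 422 (np.int64(327), np.int64(349), np.int64(130), np.int64(155)) [0.653 0.014 0.032]
house 0.7 [450.  217.7] 404 (np.int64(440), np.int64(464), np.int64(204), np.int64(228)) [ 0.486 -0.234  0.032]
tray_mid 0.57 [318.4 180.2] 14847 (np.int64(245), np.int64(392), np.int64(107), np.int64(253)) [0.566 0.053 0.051]
tube_a 0.71 [432.1 153.6] 1108 (np.int64(414), np.int64(454), np.int64(135), np.int64(172)) [ 0.616 -0.184  0.085]
tube_a 0.64 [211.1 246.1] 1093 (np.int64(188), np.int64(230), np.int64(230), np.int64(261)) [0.426 0.27  0.085]
bottle 0.65 [204.9 162.3] 258 (np.int64(199), np.int64(217), np.int64(150), np.int64(167)) [0.604 0.295 0.062]
divider 0.82 [320.4 182.8] 14952 (np.int64(245), np.int64(391), np.int64(107), np.int64(254)) [0.558 0.048 0.066]
hub [0.57153682 0.05121736 0.06      ]
0.5
```

View pics/top0c.png

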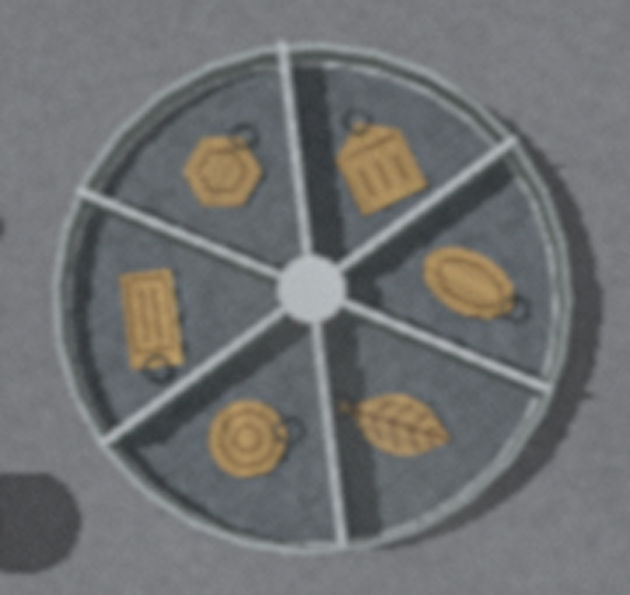

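The leaf is at crop (402,423), px (345,216): veined board, pointed at both ends, with a stem. The oval at crop (470,282) is rounded with a ring and doesn't fit. So it needs to turn about +145° (anticlockwise). I'll fit the axis and phase precisely.

```bash
cat >> h.py <<'E'
from scipy.optimize import minimize
def fit(im,n,x0,ztop=.066):
    p=manip.camera_params(n);g=cv2.GaussianBlur(cv2.cvtColor(im,cv2.COLOR_BGR2GRAY),(0,0),1.0).astype(np.float32)
    Rm=R.from_euler('xyz',p['rotation']).as_matrix()
    rr=np.linspace(.035,.15,40)
    def samp(X):
        x=(X-p['xyz'])@Rm;x=x@p['camera_matrix'].T;u=(x[:,:2]/x[:,2:]).astype(np.float32)
        return cv2.remap(g,u[None,:,0].copy(),u[None,:,1].copy(),cv2.INTER_LINEAR)[0]
    def pts(v,off=0):
        o=[]
        for k in range(6):
            a=v[2]+k*np.pi/3
            o.append(np.c_[v[0]+rr*np.cos(a)-off*np.sin(a),v[1]+rr*np.sin(a)+off*np.cos(a),0*rr+ztop])
        return np.vstack(o)
    f=lambda v:-(np.median(samp(pts(v)))+samp(pts(v)).mean())
    best=None
    for da in np.radians(np.arange(-20,21,2)):
        s=np.array([x0[0],x0[1],x0[2]+da])
        r=minimize(f,s,method='Nelder-Mead',options=dict(initial_simplex=s+np.array([[0,0,0],[.006,0,0],[0,.006,0],[0,0,.03]]),xatol=1e-5,fatol=1e-3))
        if best is None or r.fun<best.fun:best=r
    return best.x,best.fun
E
python3 - <<'E'
from h import *
im=cv2.imread('pics/top0.png')
v,f=fit(im,'top',[.572,.052,np.radians(-113)]);print('top',v,np.degrees(v[2]),f)
im2=cv2.imread('pics/scene0.png')
w,f=fit(im2,'scene',[.572,.052,np.radians(-113)]);print('scene',w,np.degrees(w[2]),f)
c=v[:2]
L=ray('top',(345.9,216.2),.032)[:2];d=L-c
print('leaf r,bearing',np.hypot(*d),np.degrees(np.arctan2(d[1],d[0])))
for k in range(6):
    a=v[2]+k*np.pi/3
    for r in (.03,.155):cv2.circle(im,tuple(int(round(t)) for t in proj('top',[c[0]+r*np.cos(a),c[1]+r*np.sin(a),.066])),1,(0,0,255),-1)
    for r,t in [(.16,x) for x in np.linspace(0,6.28,60)]:
        cv2.circle(im,tuple(int(round(t)) for t in proj('top',[c[0]+r*np.cos(t),c[1]+r*np.sin(t),.051])),0,(0,255,0),-1)
cv2.imwrite('pics/fit0.png',cv2.resize(im[95:265,230:410],None,fx=3.3,fy=3.3))
s=manip.sense();M=R.from_euler('xyz',s['tcp_rot']).as_matrix();print(M.round(3))
E
```

```text
top [ 0.57025865  0.05257609 -1.97689207] -113.26757240401363 -294.0811462402344
scene [ 0.56936658  0.05339937 -1.97685032] -113.26517993767922 -319.88592529296875
leaf r,bearing 0.10043682786250625 -143.46656878831664
[[ 0.     0.974  0.227]
 [ 0.     0.227 -0.974]
 [-1.     0.    -0.   ]]
```

View pics/fit0.png

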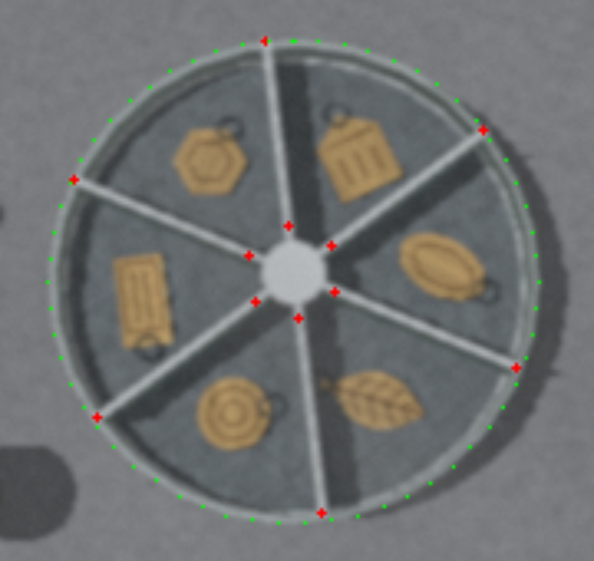

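The fit agrees in both cameras: axis (0.570, 0.053), leaf mid-bearing −143.3°, so the turn is +2.50 rad. I'll shut the fingers and approach above the leaf compartment, on the clockwise side of the −113° divider.

>>> carry_out(grip=1, moves=[[2.4,3.6,0,-0.05],[2.6,3.9,0,-0.05],[2.6,3.9,0,-0.05],[2.6,3.9,0,-0.05],[2.6,3.9,0,-0.05]])

```text
time_s: 1.12
ee_pos: [0.2648, -0.3911, 0.2315]
tcp_rot: [0.685, 1.57, -0.909]
ft_force: [1.3, -0.3, -0.6]
grip_width: 0.002
```

>>> carry_out(moves=[[2.6,3.9,0,-0.06],[2.6,3.9,0,-0.06],[2.6,3.9,0,-0.06],[2.6,3.9,0,-0.06],[2.6,3.9,0,-0.06]])

```text
time_s: 1.75
ee_pos: [0.3948, -0.1961, 0.2316]
tcp_rot: [1.269, 1.57, -0.625]
ft_force: [1.3, -1.1, -0.8]
grip_width: 0.001
```

>>> carry_out(moves=[[2.6,3.9,-1,-0.06],[2.6,3.9,-2,-0.06],[2.6,3.9,-3,-0.06],[2.6,3.9,-3,-0.06],[0,0,0,0]])

```text
time_s: 2.38
ee_pos: [0.4971, -0.0384, 0.1382]
tcp_rot: [-1.327, 1.566, 2.827]
ft_force: [-0.0, 0.0, -1.3]
grip_width: 0.002
```

>>> carry_out(moves=[[0,0,-2,0],[0,0,-2,0],[0,0,-1.5,0],[0,0,-0.5,0],[0,0,0,0]])

```text
time_s: 3.0
ee_pos: [0.4982, -0.0417, 0.0816]
tcp_rot: [1.405, 1.571, -0.728]
ft_force: [1.2, -1.0, 0.7]
grip_width: -0.002
```

Run:
```python
from h import *
s=manip.sense();M=R.from_euler('xyz',s['tcp_rot']).as_matrix();print(s['ee_pos'],s['q'].round(2) if hasattr(s['q'],'round') else s['q'],np.degrees(np.arctan2(M[1,2],M[0,2])))
im=manip.snapshot('scene');cv2.imwrite('pics/s1.png',cv2.resize(im[120:300,200:420],None,fx=3.3,fy=3.3,interpolation=cv2.INTER_CUBIC))
```

```text
[ 0.49815494 -0.041687    0.08156667] [-0.19 -0.01  1.92 -0.    1.23  1.95] -122.17116174495463
```

View pics/s1.png

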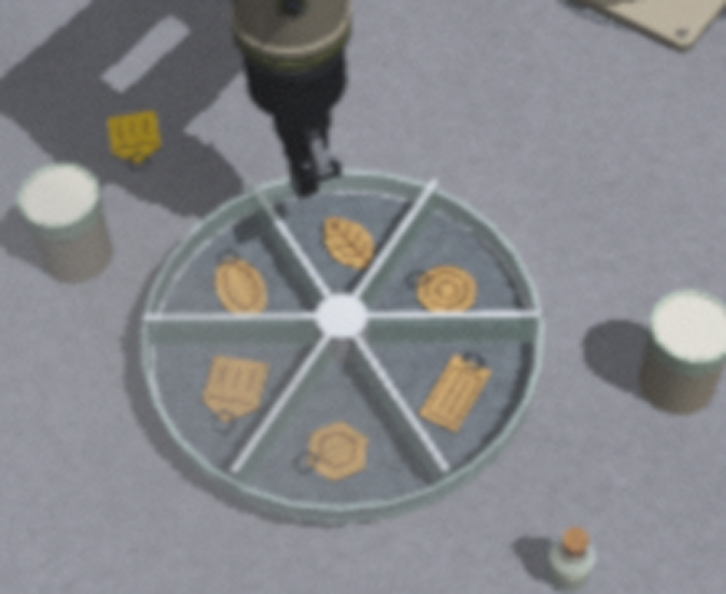

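Run:
```python
from h import *
s=manip.sense();u=proj('scene',s['ee_pos']);print((u-[200,120])*3.3)
u=proj('scene',[*s['ee_pos'][:2],.048]);print((u-[200,120])*3.3)
c=np.array([.570,.053]);r=.115
# arc table: finger bearing in steps
def P(b):return c+r*np.array([np.cos(b),np.sin(b)])
b=np.radians(-127)
print((P(b)-s['ee_pos'][:2])*100)
db=.06
for i in range(46):
    d=(P(b+db)-P(b))*100;print(i,round(np.degrees(b+db),1),d.round(2),end='; ');b+=db
```

```text
[300.40977233 187.7923361 ]
[302.51752937 212.62169788]
[0.23059061 0.28215186]
0 -123.6 [ 0.56 -0.4 ]; 1 -120.1 [ 0.59 -0.36]; 2 -116.7 [ 0.61 -0.33]; 3 -113.2 [ 0.63 -0.29]; 4 -109.8 [ 0.64 -0.25]; 5 -106.4 [ 0.66 -0.21]; 6 -102.9 [ 0.67 -0.17]; 7 -99.5 [ 0.68 -0.13]; 8 -96.1 [ 0.68 -0.09]; 9 -92.6 [ 0.69 -0.05]; 10 -89.2 [ 0.69 -0.01]; 11 -85.7 [0.69 0.03]; 12 -82.3 [0.69 0.07]; 13 -78.9 [0.68 0.11]; 14 -75.4 [0.67 0.15]; 15 -72.0 [0.66 0.19]; 16 -68.6 [0.65 0.23]; 17 -65.1 [0.63 0.27]; 18 -61.7 [0.62 0.31]; 19 -58.2 [0.6  0.35]; 20 -54.8 [0.58 0.38]; 21 -51.4 [0.55 0.41]; 22 -47.9 [0.53 0.45]; 23 -44.5 [0.5  0.48]; 24 -41.1 [0.47 0.51]; 25 -37.6 [0.44 0.53]; 26 -34.2 [0.4  0.56]; 27 -30.7 [0.37 0.58]; 28 -27.3 [0.33 0.6 ]; 29 -23.9 [0.3  0.62]; 30 -20.4 [0.26 0.64]; 31 -17.0 [0.22 0.65]; 32 -13.6 [0.18 0.67]; 33 -10.1 [0.14 0.68]; 34 -6.7 [0.1  0.68]; 35 -3.2 [0.06 0.69]; 36 0.2 [0.02 0.69]; 37 3.6 [-0.02  0.69]; 38 7.1 [-0.06  0.69]; 39 10.5 [-0.11  0.68]; 40 13.9 [-0.15  0.67]; 41 17.4 [-0.19  0.66]; 42 20.8 [-0.23  0.65]; 43 24.3 [-0.26  0.64]; 44 27.7 [-0.3   0.62]; 45 31.1 [-0.34  0.6 ];
```

>>> carry_out(moves=[[0.2,0.3,-1,0],[0,0,-1,0],[0,0,-1,0],[0,0,-0.4,0],[0,0,0,0]])

```text
time_s: 3.68
ee_pos: [0.4997, -0.0383, 0.0468]
tcp_rot: [-1.215, 1.57, 2.936]
ft_force: [-0.7, 0.8, -0.7]
grip_width: -0.004
```

>>> carry_out(moves=[[0.28,-0.2,0,0],[0.28,-0.2,0,0],[0.3,-0.18,0,0],[0.3,-0.18,0,0],[0.3,-0.17,0,0.03]])

```text
time_s: 4.3
ee_pos: [0.5148, -0.0478, 0.0473]
tcp_rot: [-1.395, 1.571, 2.788]
ft_force: [-0.3, 0.9, -0.3]
grip_width: 0.001
```

>>> carry_out(moves=[[0.61,-0.33,0,0.06],[0.63,-0.29,0,0.06],[0.64,-0.25,0,0.06],[0.66,-0.21,0,0.06],[0.67,-0.17,0,0.06]])

```text
time_s: 4.92
ee_pos: [0.5468, -0.0601, 0.0471]
tcp_rot: [-1.702, 1.57, 2.782]
ft_force: [-1.9, 1.7, 0.9]
grip_width: -0.001
```

Run:
```python
from h import *
im=manip.snapshot('scene');cv2.imwrite('pics/s2.png',cv2.resize(im[120:300,200:420],None,fx=3.3,fy=3.3,interpolation=cv2.INTER_CUBIC))
s=manip.sense();print(s['ee_pos'])
```

```text
[ 0.54762981 -0.06040278  0.04734105]
```

View pics/s2.png

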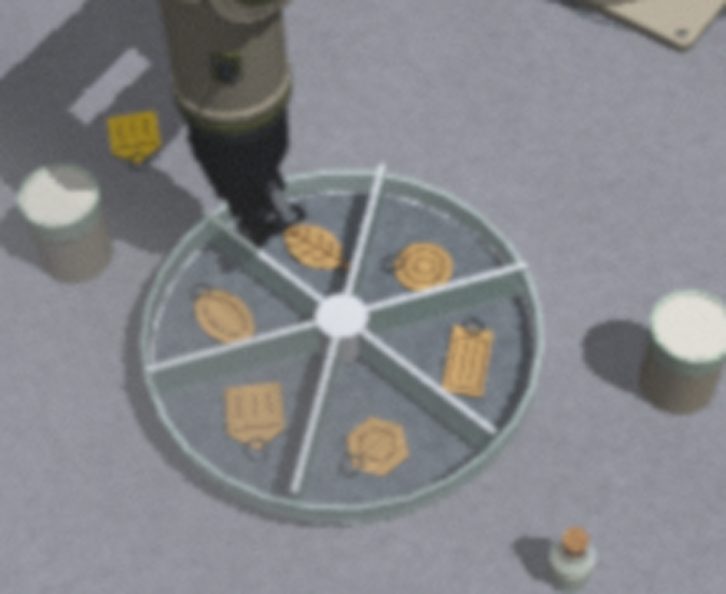

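The tray is turning with the finger on the divider (contact near crop (235,225)), and the leaf is undisturbed at (313,247). Continuing the arc.

>>> carry_out(moves=[[0.68,-0.13,0,0.06],[0.68,-0.09,0,0.06],[0.69,-0.05,0,0.06],[0.69,-0.01,0,0.06],[0.69,0.03,0,0.06]])

```text
time_s: 5.6
ee_pos: [0.5808, -0.0625, 0.047]
tcp_rot: [-1.908, 1.57, 2.875]
ft_force: [-1.5, 1.2, 0.2]
grip_width: 0.002
```

>>> carry_out(moves=[[0.69,0.07,0,0.06],[0.68,0.11,0,0.06],[0.67,0.15,0,0.06],[0.66,0.19,0,0.06],[0.65,0.23,0,0.06]])

```text
time_s: 6.22
ee_pos: [0.6142, -0.0551, 0.0469]
tcp_rot: [-2.081, 1.569, 3.003]
ft_force: [-2.8, 0.3, -0.1]
grip_width: 0.003
```

>>> carry_out(moves=[[0.63,0.27,0,0.06],[0.62,0.31,0,0.06],[0.6,0.35,0,0.06],[0.58,0.38,0,0.06],[0.55,0.41,0,0.06]])

```text
time_s: 6.85
ee_pos: [0.644, -0.0379, 0.0468]
tcp_rot: [-2.23, 1.569, -3.13]
ft_force: [-1.6, -0.7, 0.1]
grip_width: 0.001
```

Run:
```python
from h import *
im=manip.snapshot('scene');cv2.imwrite('pics/s3.png',cv2.resize(im[120:300,200:420],None,fx=3.3,fy=3.3,interpolation=cv2.INTER_CUBIC))
s=manip.sense();e=s['ee_pos'];d=e[:2]-[.570,.053];M=R.from_euler('xyz',s['tcp_rot']).as_matrix();print(e,np.hypot(*d),np.degrees(np.arctan2(d[1],d[0])),'jaw',np.degrees(np.arctan2(M[1,2],M[0,2])),s['q'])
print('tray fit',[np.degrees(fit(im,'scene',[.57,.053,x])[0][2]) for x in [np.radians(-45)]])
```

```text
[ 0.6446984  -0.03737744  0.04700463] 0.11725157855370788 -50.42572618551588 jaw -51.38902229475394 [-1.37375173e-01  4.01876871e-01  1.51564105e+00  1.80518409e-04
  1.22452542e+00  7.59471119e-01]
tray fit [np.float64(-43.80004257272777)]
```

View pics/s3.png

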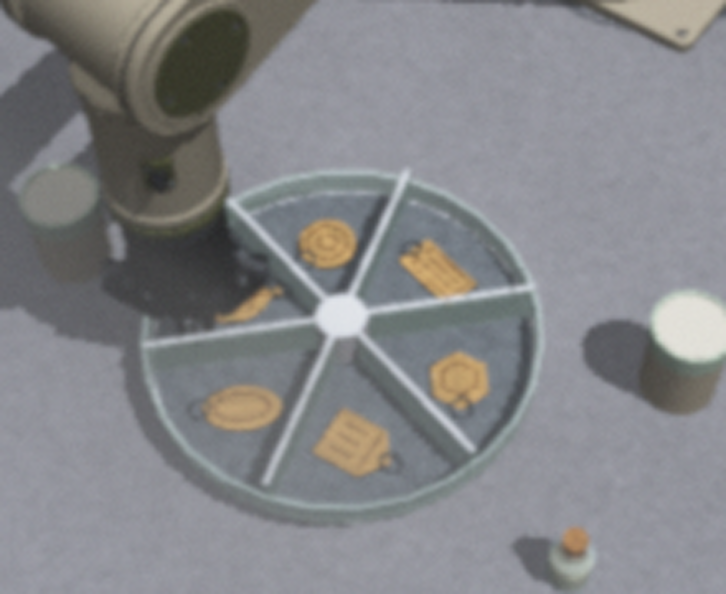

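>>> carry_out(moves=[[0.53,0.45,0,0.06],[0.5,0.48,0,0.06],[0.47,0.51,0,0.06],[0.44,0.53,0,0.06],[0.4,0.56,0,0.06]])

```text
time_s: 7.52
ee_pos: [0.6674, -0.0128, 0.0469]
tcp_rot: [-2.332, 1.57, -2.933]
ft_force: [-1.3, -1.0, -0.1]
grip_width: -0.003
```

>>> carry_out(moves=[[0.35,0.58,0,0.06],[0.31,0.6,0,0.06],[0.28,0.62,0,0.06],[0.24,0.64,0,0.06],[0.2,0.65,0,0.06]])

```text
time_s: 8.15
ee_pos: [0.6816, 0.0179, 0.047]
tcp_rot: [-1.418, 1.57, -1.72]
ft_force: [0.4, -1.6, -0.8]
grip_width: 0.002
```

>>> carry_out(moves=[[0.16,0.67,0,0.06],[0.12,0.68,0,0.06],[0.08,0.68,0,0.06],[0.05,0.69,0,0.06],[0.01,0.69,0,0.06]])

```text
time_s: 8.78
ee_pos: [0.686, 0.052, 0.0472]
tcp_rot: [-0.86, 1.57, -0.861]
ft_force: [1.0, -1.2, -0.3]
grip_width: 0.001
```

```bash
cat > st.py <<'E'
from h import *
import sys
n,cam,g=sys.argv[1],sys.argv[2],float(sys.argv[3])
im=manip.snapshot(cam);cv2.imwrite(f'pics/{n}.png',cv2.resize(im[120:300,200:420] if cam=='scene' else im[95:265,230:410],None,fx=3.3,fy=3.3,interpolation=cv2.INTER_CUBIC))
s=manip.sense();e=s['ee_pos'];d=e[:2]-[.570,.053];M=R.from_euler('xyz',s['tcp_rot']).as_matrix();print(e,np.hypot(*d),np.degrees(np.arctan2(d[1],d[0])),'jaw',np.degrees(np.arctan2(M[1,2],M[0,2])),s['q'][5],s['ft_force'])
v,f=fit(im,cam,[.57,.053,np.radians(g)]);print('tray fit',v[:2],np.degrees(v[2]),f)
E
python3 st.py s4 scene 9
```

```text
[0.68583979 0.05308111 0.04717962] 0.11583981933456185 0.04011967782561853 jaw 0.12607865720940023 0.0004171936482556981 [-0.42375993  1.19631808  0.66926642]
tray fit [0.56899982 0.05334034] 7.502571885355188 -309.5562744140625
```

View pics/s4.png

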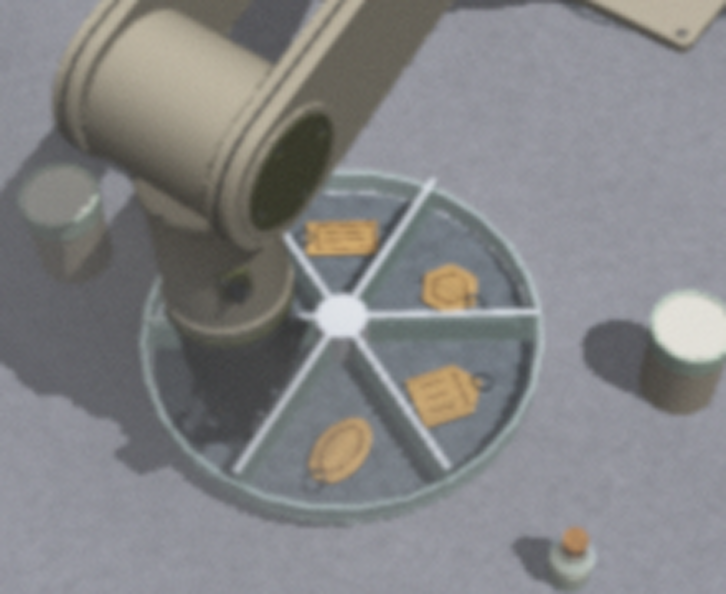

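>>> carry_out(moves=[[-0.02,0.6,0,0.05],[-0.05,0.58,0,0.05],[-0.07,0.58,0,0.05],[-0.1,0.57,0,0.05],[-0.13,0.56,0,0.05]])

```text
time_s: 9.45
ee_pos: [0.6819, 0.0808, 0.0472]
tcp_rot: [-2.411, 1.57, -2.163]
ft_force: [0.1, -1.5, 0.2]
grip_width: 0.005
```

>>> carry_out(moves=[[-0.09,0.33,0,0.03],[-0.1,0.32,0,0.03],[-0.07,0.22,0,0.02],[-0.04,0.11,0,0.01],[0,0,0,0]])

```text
time_s: 10.07
ee_pos: [0.6791, 0.0912, 0.0473]
tcp_rot: [1.023, 1.571, 1.361]
ft_force: [-0.4, 0.6, 0.6]
grip_width: -0.002
```

```bash
python3 st.py s5 scene 27
```

```text
[0.67915524 0.0912232  0.04733809] 0.11565414041687323 19.29886708697704 jaw 19.352489476042518 -0.2792593649743094 [-0.20788134 -0.20433041 -0.48507149]
tray fit [0.46398611 0.16318542] -6.886043642971949 -302.2752380371094
```

```bash
cat > ang.py <<'E'
from h import *
import sys
def angs(im,cam,c=(.5698,.053),near=25,ztop=.066):
    p=manip.camera_params(cam);g=cv2.GaussianBlur(cv2.cvtColor(im,cv2.COLOR_BGR2GRAY),(0,0),.8).astype(np.float32)
    rr=np.linspace(.035,.15,60);out=[]
    for a0 in range(0,360,60):
        A=np.radians(np.arange(near-12,near+12,.25)+a0);sc=[]
        for a in A:
            u=np.array([proj(cam,[c[0]+r*np.cos(a),c[1]+r*np.sin(a),ztop],p) for r in rr],np.float32)
            sc.append(cv2.remap(g,u[None,:,0].copy(),u[None,:,1].copy(),cv2.INTER_LINEAR).mean())
        i=int(np.argmax(sc));out.append((round(np.degrees(A[i])-a0,2),round(float(sc[i]),0),round(float(np.median(sc)))))
    return out
if __name__=='__main__':
    print(angs(cv2.imread(sys.argv[1]),sys.argv[2],near=float(sys.argv[3])))
E
python3 - <<'E'
from ang import *
for cam in ['scene','top']:
    im=manip.snapshot(cam);cv2.imwrite(f'pics/u_{cam}.png',im);print(cam,angs(im,cam))
print(angs(cv2.imread('pics/top0.png'),'top',near=7))
E
```

```text
scene [(np.float64(27.5), 127.0, 95), (np.float64(28.0), 174.0, 135), (np.float64(27.5), 175.0, 132), (np.float64(13.5), 123.0, 91), (np.float64(24.5), 89.0, 81), (np.float64(27.75), 105.0, 96)]
top [(np.float64(36.75), 118.0, 87), (np.float64(21.75), 150.0, 145), (np.float64(19.25), 138.0, 138), (np.float64(13.0), 118.0, 95), (np.float64(27.75), 144.0, 115), (np.float64(36.0), 137.0, 122)]
[(np.float64(6.5), 152.0, 101), (np.float64(6.25), 149.0, 99), (np.float64(6.75), 154.0, 100), (np.float64(7.0), 149.0, 100), (np.float64(7.25), 150.0, 101), (np.float64(6.75), 155.0, 106)]
```

View pics/u_scene.png

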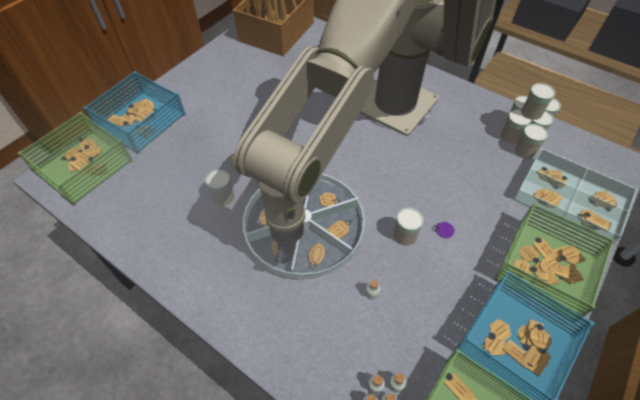

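>>> carry_out(moves=[[-0.06,0.16,0,0.015],[-0.06,0.16,0,0.015],[-0.06,0.16,0,0.015],[-0.06,0.15,0,0.015],[-0.03,0.08,0,0.01]])

```text
time_s: 10.85
ee_pos: [0.6763, 0.0983, 0.0473]
tcp_rot: [-2.689, 1.571, -2.28]
ft_force: [0.7, -2.2, -0.1]
grip_width: -0.002
```

>>> carry_out(moves=[[0,0,0,0],[0,0,0,0]])

```text
time_s: 11.1
ee_pos: [0.6763, 0.0983, 0.0472]
tcp_rot: [1.859, 1.571, 2.267]
ft_force: [0.1, -0.7, 0.2]
grip_width: -0.003
```

Run:
```python
from ang import *
s=manip.sense();e=s['ee_pos'];d=e[:2]-[.570,.053];print(e,np.hypot(*d),np.degrees(np.arctan2(d[1],d[0])),s['ft_force'])
im=manip.snapshot('scene');cv2.imwrite('pics/u2.png',im);print(angs(im,'scene',near=30))
```

```text
[0.67633733 0.09826773 0.04723298] 0.115571600833233 23.05942208339807 [ 0.09647475 -0.74770983  0.19842438]
[(np.float64(31.5), 122.0, 103), (np.float64(31.75), 175.0, 134), (np.float64(31.25), 174.0, 132), (np.float64(41.25), 112.0, 73), (np.float64(23.0), 91.0, 84), (np.float64(31.5), 106.0, 98)]
```

The estimate reads about 31.5°, but it is partly occluded. I'll back off the divider, lift and move aside for a clean measurement.

>>> carry_out(moves=[[0.15,-0.35,0,0],[0.05,-0.15,1,0],[0,0,2.5,0],[0,0,4,0],[-1,-2,5,0]])

```text
time_s: 11.78
ee_pos: [0.6679, 0.0739, 0.173]
tcp_rot: [2.466, 1.569, 2.875]
ft_force: [0.4, -0.4, 0.6]
grip_width: -0.003
```

>>> carry_out(moves=[[-3,-5,2,0],[-3.5,-5,0,0],[-3.5,-5,0,0],[-3.5,-5,0,0],[-3,-5,0,0]])

```text
time_s: 12.4
ee_pos: [0.5022, -0.1784, 0.1934]
tcp_rot: [-0.857, 1.569, -0.449]
ft_force: [0.1, -0.9, -0.2]
grip_width: 0.001
```

Run:
```python
from ang import *
print(manip.sense()['ee_pos'],manip.sense()['time_s'])
for cam in ['scene','top']:
    im=manip.snapshot(cam);cv2.imwrite(f'pics/v_{cam}.png',im);print(cam,angs(im,cam,near=30));v,f=fit(im,cam,[.57,.053,np.radians(31)]);print(v,np.degrees(v[2]),f)
for r in manip.silhouettes('top','leaf')[:3]:
    L=ray('top',r['centre'],.032)[:2];d=L-[.570,.053];print(r['score'],r['centre'],L,np.hypot(*d),np.degrees(np.arctan2(d[1],d[0])))
```

```text
[ 0.5022472  -0.17843703  0.19342112] 12.4
scene [(np.float64(31.25), 164.0, 126), (np.float64(31.75), 175.0, 134), (np.float64(31.25), 174.0, 132), (np.float64(30.75), 171.0, 127), (np.float64(30.5), 170.0, 136), (np.float64(30.75), 165.0, 134)]
[0.56864948 0.05317093 0.54168686] 31.036370987335168 -329.8331298828125
top [(np.float64(30.75), 160.0, 109), (np.float64(30.75), 165.0, 108), (np.float64(31.25), 164.0, 107), (np.float64(31.5), 157.0, 111), (np.float64(31.5), 166.0, 110), (np.float64(31.0), 164.0, 109)]
[0.5705378  0.05248098 0.54182529] 31.04430235843098 -316.298828125
0.9 [321.1, 137.8] [0.66493512 0.0465941 ] 0.09515100393586365 -3.8602757236565224
```

View pics/v_top.png

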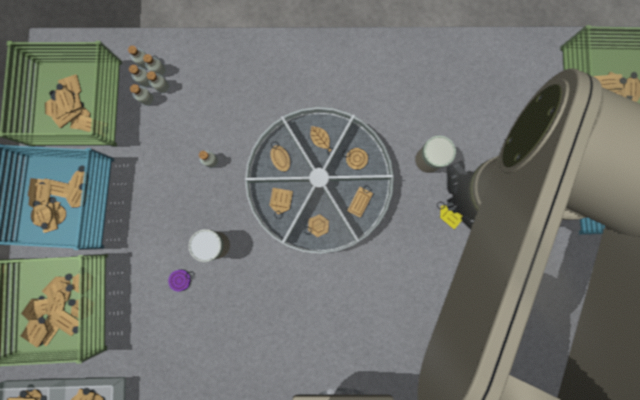

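Run:
```python
from h import *
im=manip.snapshot('top')
r=manip.silhouettes('top','leaf')[0];ys,xs=np.nonzero(r['region']);print(r['centre'],xs.mean(),ys.mean(),len(xs))
hsv=cv2.cvtColor(im,cv2.COLOR_BGR2HSV);m=(hsv[...,1]>80)&(hsv[...,0]<25);k=np.zeros_like(m);k[120:158,300:342]=1;m&=k
ys,xs=np.nonzero(m);print('hsv',xs.mean(),ys.mean(),len(xs))
n,l,st,ce=cv2.connectedComponentsWithStats(m.astype(np.uint8));print(st,ce)
i=1+np.argmax(st[1:,4]);L=ray('top',ce[i],.032)[:2];d=L-[.570,.053];print(L,np.hypot(*d),np.degrees(np.arctan2(d[1],d[0])))
cv2.imwrite('pics/leafc.png',cv2.resize(im[105:180,270:370],None,fx=7,fy=7,interpolation=cv2.INTER_CUBIC))
```

```text
[321.2, 138.4] 319.461038961039 137.3409090909091 308
hsv 319.84090909090907 137.41558441558442 308
[[     0      0    640    400 255692]
 [   311    127     20     24    308]] [[319.49958935 199.57478529]
 [319.84090909 137.41558442]]
[0.66582164 0.04940476] 0.09588906139060989 -2.148738688901353
```

View pics/leafc.png

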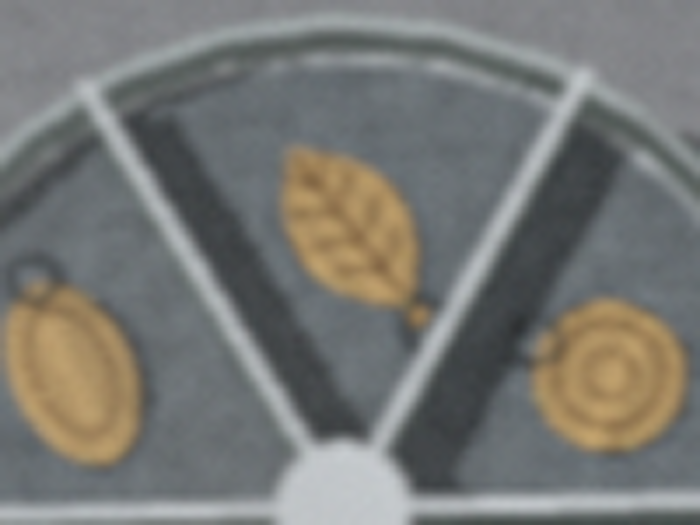

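Top and scene fits both put the leaf compartment at +1.0°. The leaf itself (crop middle (350,228), px (320,137.6)) is at (0.666, 0.049), bearing −2°, which is well centred. Now I'll point at it.

>>> carry_out(moves=[[3,4,0,0],[3.5,5,0,0],[3.5,5,0,0],[3.5,5,-1,0],[2.5,3,-2,0]])

```text
time_s: 13.28
ee_pos: [0.6655, 0.0481, 0.1633]
tcp_rot: [-0.168, 1.568, 0.244]
ft_force: [-0.4, -0.2, -0.0]
grip_width: 0.002
```

>>> carry_out(moves=[[0,0,-2,0],[0,0,-2,0],[0,0,-1,0],[0,0,0,0],[0,0,0,0]])

```text
time_s: 13.9
ee_pos: [0.6639, 0.0425, 0.1135]
tcp_rot: [-0.426, 1.569, -0.019]
ft_force: [0.1, 0.1, 0.0]
grip_width: -0.005
```

>>> carry_out(moves=[[0.2,0.65,-2,0],[0,0,-2,0],[0,0,-1.5,0],[0,0,-0.7,0],[0,0,-0.3,0]])

```text
time_s: 14.52
ee_pos: [0.6651, 0.0496, 0.0465]
tcp_rot: [2.738, 1.57, -3.138]
ft_force: [-0.5, 0.6, 0.0]
grip_width: 0.005
```

>>> carry_out(moves=[[0,0,0,0],[0,0,0,0],[0,0,0,0],[0,0,0,0],[0,0,0,0]])

```text
time_s: 15.15
ee_pos: [0.6655, 0.0496, 0.0474]
tcp_rot: [-0.407, 1.571, 0.001]
ft_force: [-0.5, 0.4, -0.5]
grip_width: 0.0
```

>>> carry_out(moves=[[0,0,0,0],[0,0,0,0],[0,0,0,0],[0,0,0,0],[0,0,0,0]])

```text
time_s: 15.78
ee_pos: [0.6654, 0.0496, 0.0472]
tcp_rot: [2.897, 1.571, -2.979]
ft_force: [-0.9, 0.1, 0.3]
grip_width: 0.003
```

>>> carry_out(moves=[[0,0,0,0],[0,0,0,0],[0,0,0,0],[0,0,0,0],[0,0,0,0]])

```text
time_s: 16.4
ee_pos: [0.6654, 0.0496, 0.0473]
tcp_rot: [-0.362, 1.571, 0.046]
ft_force: [1.1, 1.0, 0.2]
grip_width: -0.005
```

>>> carry_out(moves=[[0,0,0,0],[0,0,0,0],[0,0,0,0],[0,0,0,0]])

```text
time_s: 16.9
ee_pos: [0.6654, 0.0496, 0.0473]
tcp_rot: [0.225, 1.571, 0.633]
ft_force: [0.4, -0.0, -0.6]
grip_width: -0.001
```

Run:
```python
from ang import *
s=manip.sense();print(s['time_s'],s['ee_pos'],s['ft_force'])
im=manip.snapshot('scene');print(angs(im,'scene',near=31));cv2.imwrite('pics/w.png',cv2.resize(im[120:300,200:420],None,fx=3.3,fy=3.3))
```

```text
16.9 [0.66540482 0.04962358 0.04730247] [ 0.43924622 -0.0437981  -0.55270472]
[(np.float64(31.25), 163.0, 124), (np.float64(31.75), 176.0, 135), (np.float64(31.25), 175.0, 133), (np.float64(30.75), 172.0, 127), (np.float64(42.75), 88.0, 81), (np.float64(31.75), 90.0, 84)]
```

View pics/w.png

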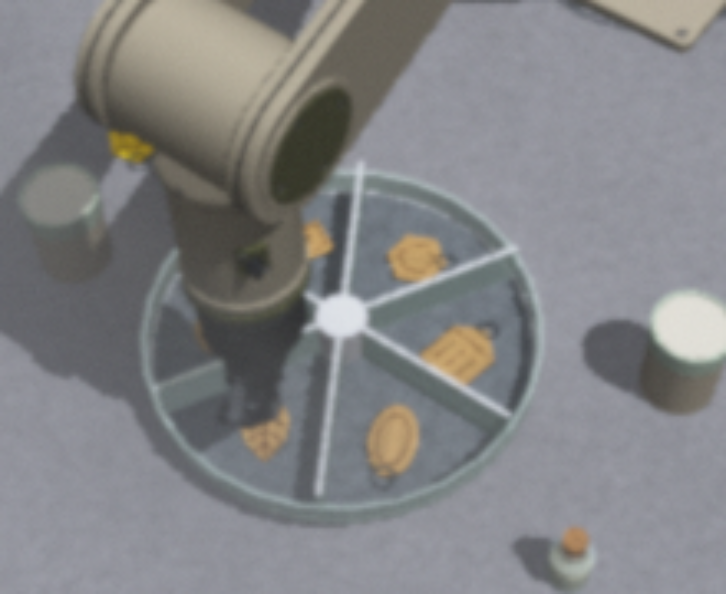

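The fingertips held about 15 mm above the leaf's middle for 2.4 s, with the tray unmoved. Now withdrawing up and away.

>>> carry_out(moves=[[0,0,1,0],[0,0,3,0],[0,0,5,0],[-1,-2,5,0],[-3,-5,3,0]])

```text
time_s: 17.58
ee_pos: [0.6285, -0.0173, 0.2206]
tcp_rot: [-0.448, 1.565, -0.037]
ft_force: [0.5, -1.0, 0.5]
grip_width: 0.002
```

>>> carry_out(moves=[[-3.5,-5,0,0],[-3.5,-5,0,0],[-3.5,-5,0,0],[-3.5,-5,0,0],[-3.5,-5,0,0]])

```text
time_s: 18.2
ee_pos: [0.4507, -0.2695, 0.2171]
tcp_rot: [-1.065, 1.569, -0.656]
ft_force: [0.1, -1.2, 0.1]
grip_width: -0.001
```

>>> carry_out(moves=[[-3.5,-5,0,0],[-3.5,-5,0,0],[-3.5,-5,0,0],[-2,-3,0,0],[0,0,0,0]])

```text
time_s: 18.82
ee_pos: [0.325, -0.4501, 0.2167]
tcp_rot: [-1.886, 1.57, -1.482]
ft_force: [0.3, 1.2, 0.7]
grip_width: 0.002
```

Run:
```python
from ang import *
s=manip.sense();print(s['time_s'],s['ee_pos'],s['ft_force'])
for cam in ['scene','top']:
    im=manip.snapshot(cam);cv2.imwrite(f'pics/z_{cam}.png',im);v,f=fit(im,cam,[.57,.053,np.radians(31)]);print(cam,v,np.degrees(v[2]))
```

```text
18.825 [ 0.3250433  -0.45010244  0.21667343] [0.31924624 1.20296411 0.69341541]
scene [0.56883943 0.05300646 0.54156607] 31.029450221086538
top [0.57055662 0.05246112 0.54218167] 31.064721186751985
```

View pics/z_top.png

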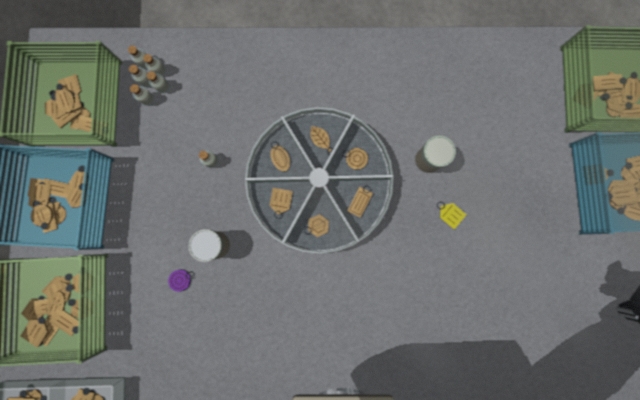

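The leaf is at (320,138), straight across. The tubes at (439,151) and (205,245), the bottle at (206,158), and the yellow and purple look-alikes have not moved. The hand is clear, at the lower right.

```bash
python3 -c "
from plant import manip
print(manip.sense()['qvel']); print(manip.sign_off())"
```

```text
[ 0.02639564 -0.00607398  0.00916125  0.00057491 -0.00193859 -0.00037252]
the job is handed in; nothing more can be done
None
```

The leaf key ring now lies straight across on the customer's side, and the job was handed in at about 19 s.

- **Turn:** I pushed the tray about 144° anticlockwise with the closed fingertips on one divider. Fingertip forces stayed at about 3 N or less.
- **Pointing:** I held the fingertips about 15 mm above the middle of the leaf for about 2.4 s, then drew the hand back to (0.33, −0.45, 0.22), well away from the tray.
- **Final position:** Both cameras put the middle of the leaf's compartment at +1.0° from straight across. The leaf itself measured −2° when I checked just before pointing (−4° by the network's centre). The tray did not move during the pointing or the withdrawal.
- **Things left alone:** The tubes, the bottle and the yellow and purple look-alikes are where they stood. No key ring shows any sign of having been touched: the tip stayed at least 10 mm above them.
- **Checks that disagreed:** One automatic fit failed while the arm blocked the view, and another read slightly high. I settled the angle with a clear view from both cameras afterwards. The leaf's distance from the axis measured about 96 mm at the end against 100 mm at the start, using two different measuring methods. I did not look into that difference further.

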